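# Hang up the frying basket and show the test croquette in the tongs

### The job

The test croquette is fried: hang the emptied wire basket by its hoop handle on the free hook of the drip rail and let go of it, so that it hangs there on its own. Then take the tongs, close them on the croquette lying on the draining rack, and lift it at least 8 cm above the rack for the chef to see, never touching the croquette with the gripper itself and without pushing the other things on the counter about. Finish while still holding it up over the rack in the tongs.

Things in the scene. Friction and masses are not known exactly. Their poses are not given: they have to be found in the camera images.
- basket_handle (a point): Middle of the top bar of a wire basket's fixed hoop handle. Open basket 120 (x) x 130 (y) x 75 mm high, 0.28 kg, upright, z up. The bar is 9 mm round, runs along the basket's y, straight for 55 mm to each side of this point, then slopes down to the basket's sides; its axis is 175 mm above the underside, with a 95 mm high open window between bar and rim.
- hook (a point): Free hook of a fixed steel drip rail: 8 mm bar from the rail (95 mm to +x, top at z 0.261) towards -x, dipping into a bend, then turned up to a tip 28 mm to -x and 29 mm above this point. This point: where a hung handle bar's axis rests in the bend, z 0.231; that bar lies along y. A skimmer hangs on the other hook, 190 mm to +y. Below is a drip pan 16 mm high, reaching 70 mm to -x.
- tongs_grip (a point): Centre line of sprung tongs (240 mm long, 0.12 kg, lying on their side), midway between the black grip sleeves, 14 mm above the underside. x points to the heads, z up; hinge 110 mm to -x. Sleeves 24 mm high, from x -55 to +35 mm. Width over the sleeves here: 59 mm open, about 42 on the croquette, 26 shut. The spring pushes each sleeve out with 6 N (open) to 9 N. Balance point 5 mm to +x.
- tongs_heads (a point): Midpoint between the two steel heads of the tongs, 100 mm ahead of the grip point on the centre line, 14 mm over the underside. Each head is 42 mm long and 28 mm high (full height of the tongs); the gap between them is 69 mm when open and shuts to about 1 mm.
- jaw (a joint): Closing angle of each arm of the tongs from its open rest, rad: 0 open, 0.148 shut; both arms move together. It grows as the sleeves are squeezed: about 22 mm less width over the sleeves per 0.1 rad.
- croquette_mid (a point): Centre of the golden brown croquette, 60 (x, long) x 34 (y) x 28 mm high, 55 g, lying flat on the draining rack; its x axis is its long axis (points roughly away from the robot), z up.
- rack_top (a point): Middle of the top of the fixed wire draining rack, 232 (x) x 192 (y) mm, its top 22 mm over the counter; it stands in a shallow sheet pan 250 x 210 mm whose rim is 14 mm high, below the rack's top.
- ramekin: Small white ceramic sauce bowl, 72 mm across, 40 mm high; origin under its centre. Bystander beside the tongs.
- sauce_bottle: Red sauce bottle, 54 mm across, 170 mm high; origin under its centre. Bystander.
- salt_shaker: Aluminium salt shaker, 52 mm across, 90 mm high; origin under its centre. Bystander.
- cups: Stack of three white cups, 74 mm across, 112 mm high; origin under its centre. Bystander.
- jug: Clear measuring jug with a handle, 110 mm across, 150 mm high; origin under its centre. Bystander.

How it is judged:
By the outcome, as a careful person would: the job done as asked, in the order asked, and still so for the second after the job is handed in, while the arm keeps its last pose, push and grip.
It also fails if it takes over 61 s, if anything falls off the work surface, if the arm or the gripper's body presses on something with over 40 N, if the wrist force passes 120 N, or if a joint passes its speed limit or range.

### The arm

A 7-joint arm with a two-finger parallel gripper is mounted at the origin on the work surface. World frame = base frame: x ahead of the robot, y to its left, z up, the work surface at z = 0. Lengths are in m, angles in rad, forces in N, time in s.
With the tool pointing down it reaches from about 0.35 to 0.9 m from the base axis. Payload 8.1 kg.
Tool frame: the origin (TCP) lies at the centre of the arm's flange, where the gripper is bolted on; the fingertips stand 178 mm ahead of it and the grasp point (between the pads) lies 159 mm ahead of it; z points along the fingers, y is the direction in which the jaws open and shut (so a half turn about z gives the same grasp; the last joint's range is limited). The gripper opens to 92 mm and grips with 3 to 60 N. Pads are 19 mm wide; open, the fingers measure 130 mm over their backs; the gripper's body (75 mm by 190 mm) begins 47 mm behind the grasp point.
Start: joints at [-1.213, 0.434, 0.025, 1.573, -0.012, 1.134, -0.075], TCP at [0.278, 0.56, 0.405] pointing down, gripper open.
Joint ranges: [-2.62, 2.62], [-0.44, 2.09], [-1.27, 1.32], [0.08, 2.57], [-1.32, 4.46], [0.12, 2], [-2.74, 2.74]. Speed limits (rad/s): [2.22, 2.22, 3.01, 3.01, 3.14, 3.14, 3.14].

### API

Orientations are given as a rotation vector (axis times angle).
In Python, from cell import arm, get_image, camera_model gives the robot as it stands. The module is installed in compiled form; this text tells all that it offers.
- The arm moves only by the shell command python3 -m pendant 'ROWS' [FORCE]. ROWS is JSON, a list that holds one entry, the list of rows, each a list of 7 numbers: the shift along the tool's x, y, z in mm, then the turn, a rotation vector about the tool's x, y, z in rad, then the closure, from -1 (fully open) to 1 (shut). In form: [[[x, y, z, rx, ry, rz, hand], ...]]. A call has 1 to 20 rows; each row is the pose to reach, as a shift and turn from the pose commanded when the call began, along the tool's axes at that moment; what a row does not reach only later rows make up. A row lasts 1/8 s, in which the tool goes at most 62.5 mm and 10.7 degrees, less where a joint would pass 70% of its speed; a pose out of reach is approached as far as the arm can. A call with a gripper value outside its range is refused whole. The fingers move at their own pace and stop on an object; FORCE is the grip in N (left out, the last holds). Time passes only in rows, so rows that repeat a pose let the fingers close. It gives the time, the measured TCP pose, the force and the opening at its end, in the units of the state.
- arm.observe(): the state, without advancing time (a new reading comes with each control period).
- get_image(name): name is "scene" or "top" or "wrist"; returns the picture (480x640x3 uint8, red, green, blue); there is no depth.
- camera_model(name): a dict with "fx", "fy", "cx", "cy" (pixels), "k1" (the pictures are not rectified: a ray, as slopes to the right and down, at radius r is drawn at 1 + k1 r^2 times it, then the intrinsics apply), "position" and "orientation" of the camera in the world; the wrist camera has in their place "T_tool_cam" (4x4, takes a point from camera to tool coordinates, whose origin is the TCP and whose axes are the flange's). Camera axes: x right, y down, z forward; pixel columns grow to the right and rows downward; lengths in m; the calibration is good to about 2 mm. A picture is of the moment at which its call begins: read the wrist's pose just before it. camera_model takes no time and is no camera call.
- arm.sign_off(): hands the job in, once; it reports no verdict.
The state is a dict: "clock": time; "joints": joint angles; "dq": joint speeds; "joint_efforts": joint torques, N m; "position": TCP position; "ee_rot": TCP orientation; "force": force on the tool from outside, world axes, zero at the start; "ft_torque": the same for the moment, N m; "width": opening from 0.0 (shut) to 1.0 (fully open).
Only numpy, scipy, OpenCV 4.12 (cv2) and the standard library are available. Lean on these libraries where they do the work, as an engineer would, in place of code of your own. Each camera call takes 0.05 s, during which the arm holds its last target.

## Working session

There is one attempt and no reset: what is moved stays moved. The work goes in short steps, Python scripts to look and compute and a shell command to move; the robot and the scene stay as the last step left them, time stands still between calls to the robot, and variables do not carry over. Pictures are saved under pics/ and viewed, and the job is handed in when it is done.

```bash
ls; mkdir -p pics; python3 - <<'E'
from cell import arm,get_image,camera_model
import cv2
s=arm.observe(); print(s)
for n in ("scene","top","wrist"):
    cv2.imwrite(f"pics/{n}0.png",get_image(n)[:,:,::-1]); print(n,camera_model(n))
E
```

```text
pics
{'clock': 0.0, 'joints': array([-1.21258112,  0.4352112 ,  0.02498587,  1.5741018 , -0.01156605,
        1.13398087, -0.07507272]), 'dq': array([ 0.00043721, -0.0001776 ,  0.00083135, -0.00049639, -0.00150797,
       -0.00025471,  0.00025473]), 'joint_efforts': array([ 6.19374623e-04, -6.67830563e+01,  9.85500924e-01, -3.14464974e+01,
       -6.04389142e-02,  4.27285081e-02,  2.06032705e-04]), 'position': array([0.27786077, 0.55957892, 0.40395041]), 'ee_rot': array([-7.17478777e-01, -3.05837990e+00,  2.42915619e-03]), 'force': array([ 0.40103034, -0.35306002,  0.27273745]), 'ft_torque': array([ 0.0056265 , -0.02799422,  0.02935539]), 'width': 1.0036812948531513}
scene {'fx': 589.1735480532265, 'fy': 589.1735480532265, 'cx': 321.0100929240448, 'cy': 244.74089078086152, 'k1': 0.008118186903850251, 'position': array([ 1.3253517 , -0.45691571,  1.28221173]), 'orientation': array([-2.19902828, -1.22953106,  0.4571751 ])}
top {'fx': 531.3913903936757, 'fy': 531.3913903936757, 'cx': 332.39556272470503, 'cy': 243.37181147938284, 'k1': -0.03993925136656558, 'position': array([ 0.42683814, -0.00505959,  1.46223315]), 'orientation': array([-2.18597196,  2.18426126, -0.08267207])}
wrist {'fx': 375.1067261831352, 'fy': 375.1067261831352, 'cx': 324.3120989010993, 'cy': 244.74560827422155, 'k1': -0.032326651148764464, 'T_tool_cam': array([[ 1.92749456e-04, -9.61333326e-01, -2.75387363e-01,
         7.37459496e-02],
       [ 9.99999968e-01,  1.40287314e-04,  2.10200567e-04,
         6.67332675e-04],
       [-1.63439457e-04, -2.75387395e-01,  9.61333322e-01,
         1.99077959e-02],
       [ 0.00000000e+00,  0.00000000e+00,  0.00000000e+00,
         1.00000000e+00]])}
```

View pics/scene0.png

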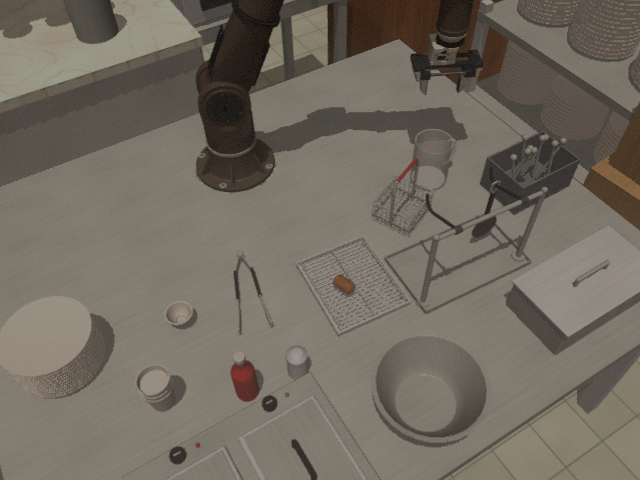

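View pics/top0.png

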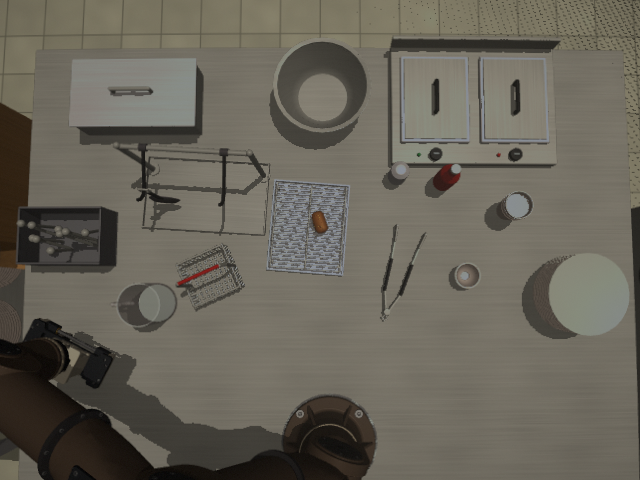

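View pics/wrist0.png

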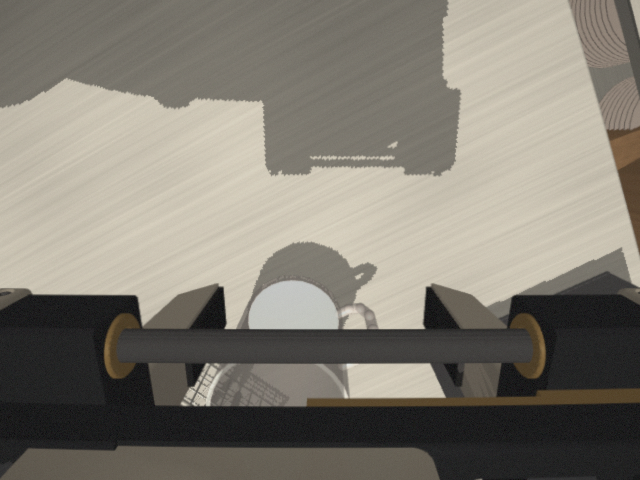

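```bash
cat > h.py <<'E'
import numpy as np, cv2
from scipy.spatial.transform import Rotation as R
from cell import arm,get_image,camera_model
def cam(n,st=None):
    m=camera_model(n)
    if 'position' in m: return m,R.from_rotvec(m['orientation']).as_matrix(),np.array(m['position'])
    st=st or arm.observe(); T=np.array(m['T_tool_cam']); Rt=R.from_rotvec(st['ee_rot']).as_matrix()
    return m,Rt@T[:3,:3],Rt@T[:3,3]+st['position']
def ray(n,uv,st=None):
    m,Rc,p=cam(n,st); d=(np.array(uv,float)-[m['cx'],m['cy']])/[m['fx'],m['fy']]
    u=d.copy()
    for _ in range(20): u=d/(1+m['k1']*(u@u))
    return p,Rc@np.array([*u,1.])
def plane(n,uv,z,st=None):
    p,d=ray(n,uv,st); return p+d*(z-p[2])/d[2]
def tri(obs):
    A=np.zeros((3,3));b=np.zeros(3);L=[]
    for n,uv,*s in obs:
        p,d=ray(n,uv,*s); d=d/np.linalg.norm(d); P=np.eye(3)-np.outer(d,d);A+=P;b+=P@p;L.append((p,P))
    x=np.linalg.solve(A,b); return x,[np.linalg.norm(P@(x-p)) for p,P in L]
def proj(n,X,st=None):
    m,Rc,p=cam(n,st); c=Rc.T@(np.array(X)-p); u=c[:2]/c[2]; u=u*(1+m['k1']*(u@u)); return u*[m['fx'],m['fy']]+[m['cx'],m['cy']]
def crop(img,x0,y0,x1,y1,k,f):
    cv2.imwrite(f,cv2.resize(img[y0:y1,x0:x1,::-1],None,fx=k,fy=k,interpolation=cv2.INTER_CUBIC))
E
python3 - <<'E'
import cv2
from h import crop
t=cv2.imread('pics/top0.png')[:,:,::-1]; s=cv2.imread('pics/scene0.png')[:,:,::-1]
crop(t,100,130,280,310,4,'pics/t_a.png'.replace('t_a','ta'))
crop(t,260,170,440,330,4,'pics/tb.png')
crop(s,360,120,560,320,4*.75,'pics/sa.png')
crop(s,220,230,420,340,4,'pics/sb.png')
E
for f in ta tb sa sb; do python3 -c "
import cv2;i=cv2.imread('pics/$f.png');
import sys
h,w=i.shape[:2];k=min(800/w,600/h,1);print(i.shape,k)
cv2.imwrite('pics/$f.png',cv2.resize(i,None,fx=k,fy=k))";done
```

```text
(720, 720, 3) 0.8333333333333334
(640, 720, 3) 0.9375
(600, 600, 3) 1.0
(440, 800, 3) 1.0
```

View pics/ta.png

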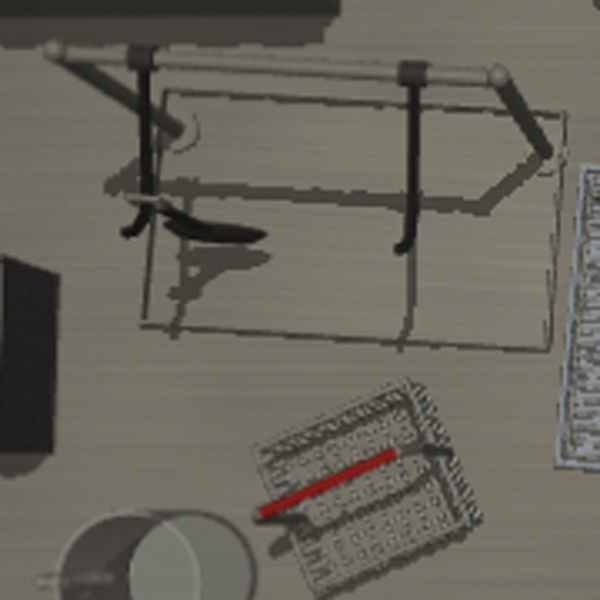

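View pics/sa.png

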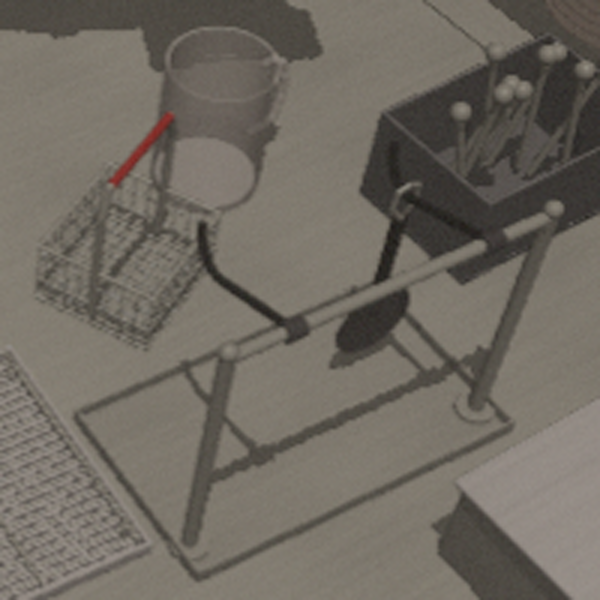

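View pics/tb.png

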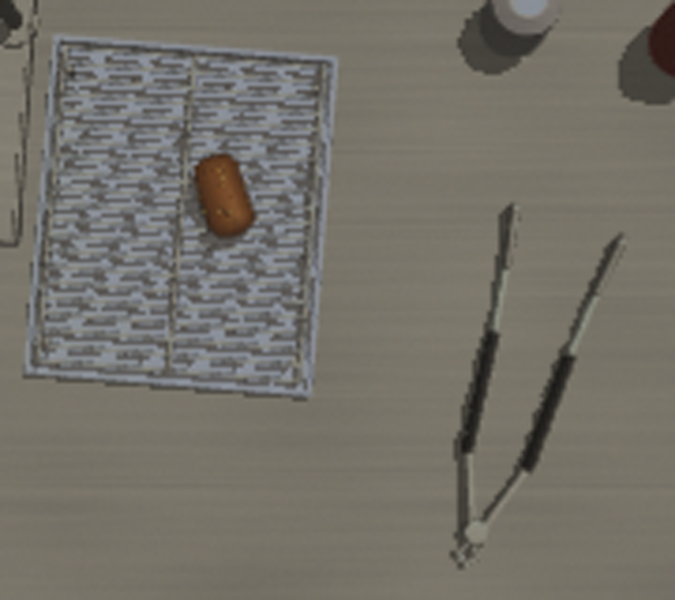

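View pics/sb.png

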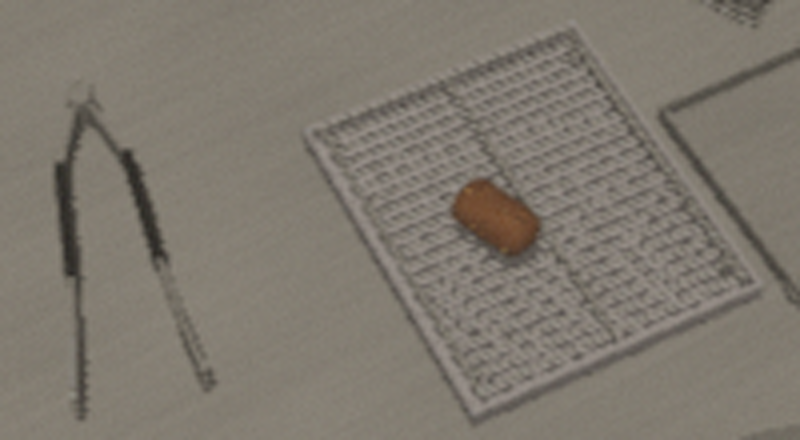

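```bash
python3 - <<'E'
from h import *
t=cv2.imread('pics/top0.png'); s=cv2.imread('pics/scene0.png')
def red(i,roi):
    h=cv2.cvtColor(i,cv2.COLOR_BGR2HSV); m=((h[...,0]<8)|(h[...,0]>172))&(h[...,1]>150)&(h[...,2]>60)
    z=np.zeros_like(m); x0,y0,x1,y1=roi; z[y0:y1,x0:x1]=m[y0:y1,x0:x1]; return z
def ends(m):
    p=np.argwhere(m)[:,::-1].astype(float); c=p.mean(0); w,v=np.linalg.eigh(np.cov((p-c).T)); d=v[:,1]; a=(p-c)@d
    return len(p),c,c+d*(a.min()),c+d*a.max()
et=ends(red(t,(160,250,250,300))); es=ends(red(s,(380,140,440,200)))
print(et);print(es)
for i in (1,2,3): print('bar',tri([('top',et[i]),('scene',es[i])]),tri([('top',et[i]),('scene',es[5-i] if i>1 else es[1])]))
for i in (1,2,3): print(plane('top',et[i],.175),plane('scene',es[i],.175))
# hook
T=lambda x,y:(100+x/3.3333,130+y/3.3333); S=lambda x,y:(360+x/3,120+y/3)
print('tip',tri([('top',T(402,250)),('scene',S(200,222))]))
print('collar',tri([('top',T(413,72)),('scene',S(297,328))]))
print('rail ends',tri([('top',T(55,48)),('scene',S(555,207))]),tri([('top',T(499,76)),('scene',S(228,352))]))
for x,y in((160,92),(567,116),(548,350),(140,325)): print('pan',plane('top',T(x,y),.016))
def orange(i,roi):
    h=cv2.cvtColor(i,cv2.COLOR_BGR2HSV); m=(h[...,0]>3)&(h[...,0]<20)&(h[...,1]>140)&(h[...,2]>50)
    z=np.zeros_like(m); x0,y0,x1,y1=roi; z[y0:y1,x0:x1]=m[y0:y1,x0:x1]; return z
ct=ends(orange(t,(295,195,345,250)));cs=ends(orange(s,(320,260,370,310)));print('croq',ct,cs)
print(tri([('top',ct[1]),('scene',cs[1])]))
for i in(1,2,3): print(plane('top',ct[i],.036),plane('scene',cs[i],.036))
B=lambda x,y:(260+x/3.75,170+y/3.75); D=lambda x,y:(220+x/4,230+y/4)
for nm,a in (('slL0',(466,452)),('slL1',(491,335)),('slR0',(528,468)),('slR1',(569,357)),('tipL',(511,206)),('tipR',(620,237)),('hinge',(477,532))): print(nm,plane('top',B(*a),.026))
for nm,a in (('slL0',(128,153)),('slL1',(159,260)),('slR0',(61,165)),('slR1',(71,275)),('tipL',(208,388)),('tipR',(81,415)),('hinge',(83,105))): print(nm,plane('scene',D(*a),.026))
for a in((55,38),(337,57),(309,396),(26,374)): print('pan/rack',plane('top',B(*a),.014))
E
```

```text
(138, array([197.7173913 , 274.44202899]), array([217.32369443, 265.51469132]), array([178.1583791 , 283.34783368]))
(63, array([407.12698413, 169.01587302]), array([416.24368366, 158.20550557]), array([397.50476035, 180.42567919]))
bar (array([0.44668993, 0.32055732, 0.1741483 ]), [np.float64(0.002128241329217213), np.float64(0.0021282413292171673)]) (array([0.44668993, 0.32055732, 0.1741483 ]), [np.float64(0.002128241329217213), np.float64(0.0021282413292171673)])
bar (array([0.48063548, 0.28002963, 0.25439815]), [np.float64(0.02982281816796737), np.float64(0.029822818167967412)]) (array([0.46839999, 0.27305533, 0.17465283]), [np.float64(0.0021307289236406563), np.float64(0.0021307289236406146)])
bar (array([0.41120459, 0.36157743, 0.09093175]), [np.float64(0.02997302228525406), np.float64(0.029973022285254027)]) (array([0.42488975, 0.367943  , 0.17290816]), [np.float64(0.001849966371953074), np.float64(0.0018499663719531239)])
[0.44565578 0.31841448 0.175     ] [0.44800733 0.3220994  0.175     ]
[0.46736251 0.27106408 0.175     ] [0.42710649 0.36828047 0.175     ]
[0.42401214 0.36
[... 1346 characters left out ...]

slR0 [ 0.39360989 -0.19269808  0.026     ]
slR1 [ 0.47336947 -0.22296941  0.026     ]
tipL [ 0.58282596 -0.18194499  0.026     ]
tipR [ 0.56034166 -0.26090433  0.026     ]
hinge [ 0.34790199 -0.15573797  0.026     ]
slL0 [ 0.41584982 -0.14711164  0.026     ]
slL1 [ 0.50307677 -0.16919944  0.026     ]
slR0 [ 0.40110828 -0.18944436  0.026     ]
slR1 [ 0.48350085 -0.22246699  0.026     ]
tipL [ 0.60366144 -0.18741846  0.026     ]
tipR [ 0.57940595 -0.26267094  0.026     ]
hinge [ 0.36345589 -0.15457503  0.026     ]
pan/rack [0.70808828 0.15108673 0.014     ]
pan/rack [ 0.69410669 -0.05635909  0.014     ]
pan/rack [ 0.44536874 -0.03559644  0.014     ]
pan/rack [0.46112381 0.1699536  0.014     ]
```

```bash
cat >> h.py <<'E'
def goal(x,y,z,yaw,tilt=None):
    """tool pointing down, tool y at world angle yaw (deg); prints shift, rotvec from now"""
    st=arm.observe(); R0=R.from_rotvec(st['ee_rot'])
    ty=np.array([np.cos(np.radians(yaw)),np.sin(np.radians(yaw)),0]); tz=np.array([0,0,-1.]); tx=np.cross(ty,tz)
    R1=R.from_matrix(np.c_[tx,ty,tz])
    print('shift mm',np.round(R0.inv().apply(np.array([x,y,z])-st['position'])*1000,1),'rot',np.round((R0.inv()*R1).as_rotvec(),3))
def show():
    s=arm.observe(); M=R.from_rotvec(s['ee_rot']).as_matrix()
    print('t %.2f'%s['clock'],'pos',np.round(s['position'],4),'yaw_y %.1f'%np.degrees(np.arctan2(M[1,1],M[0,1])),'tz',np.round(M[:,2],3),'F',np.round(s['force'],1),'w %.3f'%s['width'],'q',np.round(s['joints'],2))
E
python3 - <<'E'
from h import *
T=lambda x,y:(100+x/3.3333,130+y/3.3333)
print('jug rim far(bottom?)',plane('top',(139,305),.15),plane('top',(157,302),0.0))
print(plane('top',T(60,575),.15),plane('top',T(198,575),.15))
goal(0.434,.347,.404,24.5); goal(.459,.292,.404,24.5); show()
E
```

```text
jug rim far(bottom?) [0.37038921 0.46910082 0.15      ] [0.37233433 0.47356521 0.        ]
[0.37631253 0.52169083 0.15      ] [0.37671487 0.41847246 0.15      ]
shift mm [-234.4 -121.     0.3] rot [-0.001  0.001  0.682]
shift mm [-281.3 -159.2    0.4] rot [-0.001  0.001  0.682]
t 0.15 pos [0.2779 0.5596 0.4041] yaw_y 63.6 tz [-0.    -0.001 -1.   ] F [-0.1  0.6 -0.4] w 0.998 q [-1.21  0.44  0.02  1.57 -0.01  1.13 -0.08]
```

```bash
python3 -m pendant '[[[-234,-121,0,0,0,0.682,-1],[-234,-121,0,0,0,0.682,-1],[-234,-121,0,0,0,0.682,-1],[-234,-121,0,0,0,0.682,-1],[-234,-121,0,0,0,0.682,-1],[-234,-121,0,0,0,0.682,-1],[-234,-121,0,0,0,0.682,-1]]]'
python3 - <<'E'
from h import *
show(); st=arm.observe(); i=get_image('wrist'); cv2.imwrite('pics/w1.png',i[:,:,::-1])
for o in (-.05,-.03,0,.03,.05): print(o,proj('wrist',[.4467-.415*o,.3195+.91*o,.175],st))
E
```

```text
clock: 1.02
position: [0.4325, 0.349, 0.4045]
ee_rot: [-1.694, -2.644, -0.0]
force: [-0.4, 1.3, 0.2]
width: 1.001
t 1.02 pos [0.4325 0.349  0.4045] yaw_y 24.7 tz [-0.001  0.001 -1.   ] F [-0.4  1.3  0.2] w 1.001 q [-0.96  0.32  0.24  1.76 -0.09  1.07 -0.26]
-0.05 [323.6428223  387.33867994]
-0.03 [323.73371013 360.78813244]
0 [323.87904849 318.36794323]
0.03 [324.03600188 272.6072422 ]
0.05 [324.14754943 240.11573221]
```

View pics/w1.png

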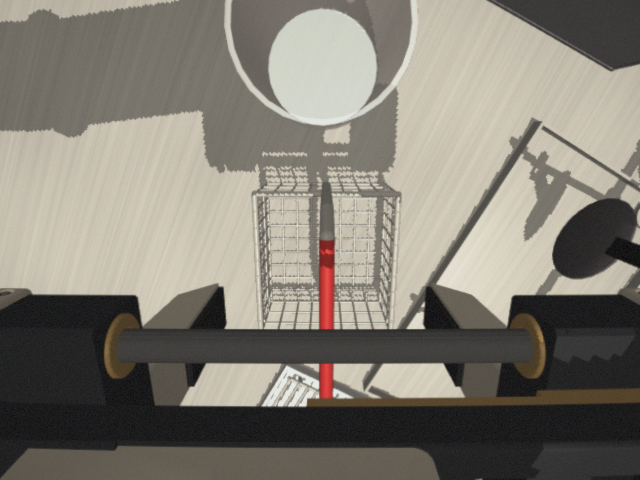

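```bash
python3 -m pendant '[[[0,0,35,0,0,0,-1],[0,0,70,0,0,0,-1],[0,0,70,0,0,0,-1],[0,0,70,0,0,0,1],[0,0,70,0,0,0,1],[0,0,70,0,0,0,1],[0,0,70,0,0,0,1],[0,0,70,0,0,0,1]]]' 45; python3 - <<'E'
from h import *
show()
E
```

```text
clock: 2.08
position: [0.4337, 0.3473, 0.3349]
ee_rot: [1.699, 2.642, 0.0]
force: [0.3, -0.3, -1.2]
width: 0.508
t 2.08 pos [0.4337 0.3473 0.3349] yaw_y 24.5 tz [ 0.  0. -1.] F [ 0.3 -0.3 -1.2] w 0.508 q [-0.94  0.39  0.23  1.85 -0.11  0.91 -0.24]
```

```bash
python3 -m pendant '[[[0,0,0,0,0,0,1],[0,0,0,0,0,0,1],[0,0,0,0,0,0,1],[0,0,0,0,0,0,1],[0,0,0,0,0,0,1]]]' ; python3 - <<'E'
from h import *
show()
E
```

```text
clock: 2.7
position: [0.4338, 0.3474, 0.3347]
ee_rot: [1.699, 2.642, 0.0]
force: [-0.3, 0.8, -0.2]
width: 0.082
t 2.70 pos [0.4338 0.3474 0.3347] yaw_y 24.5 tz [ 0.  0. -1.] F [-0.3  0.8 -0.2] w 0.082 q [-0.94  0.39  0.23  1.85 -0.11  0.91 -0.24]
```

```bash
python3 -m pendant '[[[0,0,-30,0,0,0,1],[0,0,-80,0,0,0,1],[0,0,-130,0,0,0,1],[0,0,-130,0,0,0,1]]]' ; python3 - <<'E'
from h import *
show(); goal(.546,.2876,.465,-3.8)
E
```

```text
clock: 3.2
position: [0.4344, 0.3476, 0.4684]
ee_rot: [1.699, 2.641, 0.01]
force: [0.8, 0.3, -3.9]
width: 0.081
t 3.20 pos [0.4344 0.3476 0.4684] yaw_y 24.5 tz [ 0.005  0.005 -1.   ] F [ 0.8  0.3 -3.9] w 0.081 q [-0.97  0.27  0.25  1.67 -0.07  1.21 -0.27]
shift mm [-100.9   76.6    3.6] rot [ 0.006 -0.004  0.494]
```

```bash
python3 -m pendant '[[[-40,30,0,0,0,0.17,1],[-80,60,0,0,0,0.34,1],[-101,77,0,0,0,0.494,1],[-101,77,0,0,0,0.494,1],[-101,77,0,0,0,0.494,1]]]' ; python3 - <<'E'
from h import *
show(); st=arm.observe()
for n in ('wrist','top','scene'): cv2.imwrite(f'pics/{n}2.png',get_image(n)[:,:,::-1])
print(proj('wrist',[.634,.251,.227],st),proj('wrist',[.606,.253,.262],st))
crop(cv2.imread('pics/top2.png')[:,:,::-1],120,130,280,290,3.7,'pics/ta2.png')
crop(cv2.imread('pics/scene2.png')[:,:,::-1],360,100,560,300,3,'pics/sa2.png')
E
```

```text
clock: 3.82
position: [0.5448, 0.2881, 0.4634]
ee_rot: [-2.29, -2.149, 0.003]
force: [-0.6, -0.1, -2.1]
width: 0.08
t 3.83 pos [0.5448 0.2881 0.4634] yaw_y -3.6 tz [-0.002 -0.001 -1.   ] F [-0.6 -0.1 -2.1] w 0.080 q [-0.84  0.39  0.39  1.53 -0.16  1.25 -0.49]
[467.59466406 311.29103231] [439.71554836 339.62790085]
```

View pics/wrist2.png

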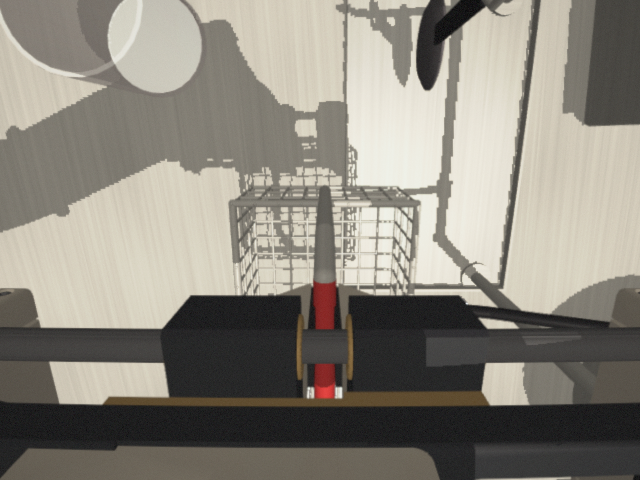

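View pics/ta2.png

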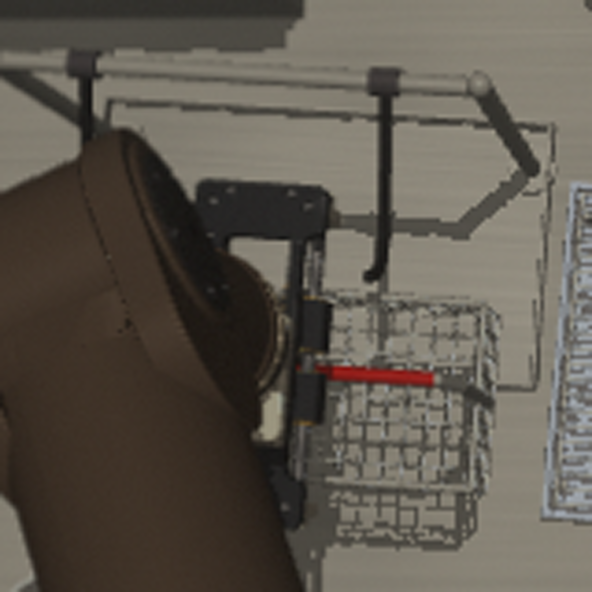

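View pics/sa2.png

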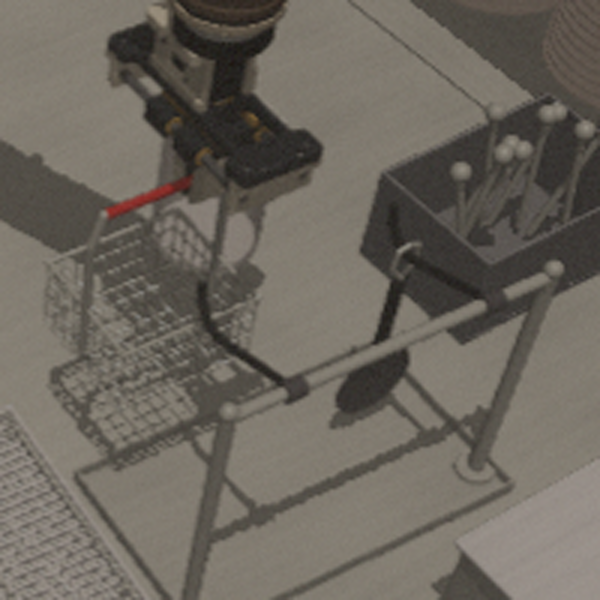

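```bash
python3 - <<'E'
from h import *
T=lambda x,y:(120+x/3.7,130+y/3.7); S=lambda x,y:(360+x/3,100+y/3)
print('red end',tri([('top',T(435,380)),('scene',S(108,212))]))
print('red nearfinger',tri([('top',T(325,371)),('scene',S(188,183))]))
print('tip',tri([('top',T(371,276)),('scene',S(202,285))]))
print('collar',tri([('top',T(385,80)),('scene',S(297,388))]))
p,d=ray('top',T(435,380)); 
print('expected end', np.array([.5448,.2881])-(.0307+.052)*np.array([.066,.998]))
E
```

```text
red end (array([0.53733852, 0.2039182 , 0.30129477]), [np.float64(0.0037558031247029535), np.float64(0.003755803124702818)])
red nearfinger (array([0.544512  , 0.2725839 , 0.30260256]), [np.float64(0.007502637305488897), np.float64(0.007502637305488794)])
tip (array([0.6063725 , 0.25254989, 0.25213786]), [np.float64(0.002759503183335931), np.float64(0.0027595031833360577)])
collar (array([0.73064459, 0.24643839, 0.25216177]), [np.float64(0.0032673721116064426), np.float64(0.0032673721116065445)])
expected end [0.5393418 0.2055654]
```

```bash
python3 - <<'E'
from h import *
goal(.637,.2817,.4634,-3.8)
E
```

```text
shift mm [-0.8 92.5  0.9] rot [-0.001 -0.     0.003]
```

```bash
python3 -m pendant '[[[0,40,0,0,0,0,1],[-1,80,0,0,0,0,1],[-1,92,0,0,0,0.003,1],[-1,92,0,0,0,0.003,1],[-1,92,0,0,0,0.003,1]]]' ; python3 - <<'E'
from h import *
show(); st=arm.observe()
for n in ('top','scene'): cv2.imwrite(f'pics/{n}3.png',get_image(n)[:,:,::-1])
a=cv2.resize(cv2.imread('pics/top3.png')[130:290,180:280],None,fx=3.7,fy=3.7,interpolation=2)
b=cv2.resize(cv2.imread('pics/scene3.png')[120:280,390:500],None,fx=3.7,fy=3.7,interpolation=2)
cv2.imwrite('pics/c3.png',np.hstack([a,b]))
E
```

```text
clock: 4.6
position: [0.6363, 0.2811, 0.4648]
ee_rot: [-2.295, -2.144, 0.0]
force: [-0.3, -0.0, -2.7]
width: 0.078
t 4.60 pos [0.6363 0.2811 0.4648] yaw_y -3.9 tz [-0.001  0.001 -1.   ] F [-0.3 -0.  -2.7] w 0.078 q [-0.73  0.53  0.4   1.31 -0.21  1.34 -0.4 ]
```

View pics/c3.png

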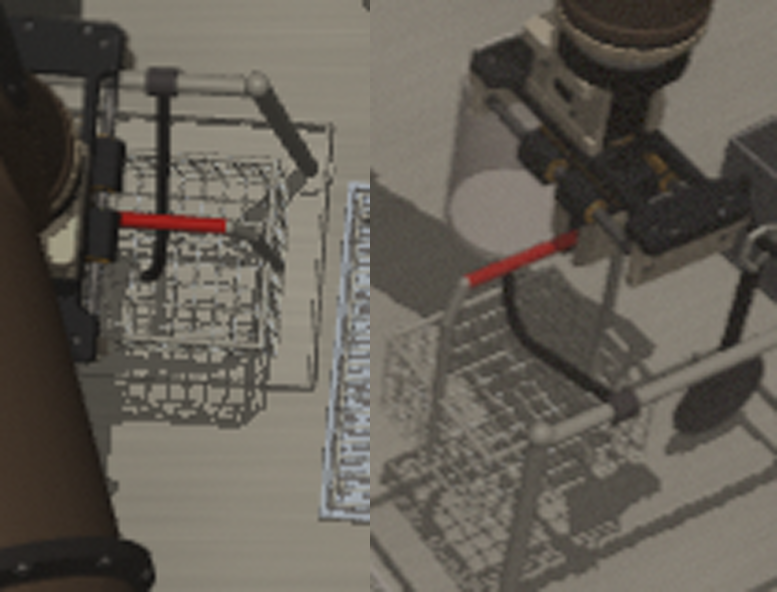

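```bash
python3 -m pendant '[[[0,0,30,0,0,0,1],[0,0,55,0,0,0,1],[0,0,66,0,0,0,1],[0,0,70,0,0,0,1],[0,0,70,0,0,0,1]]]'; python3 - <<'E'
from h import *
show()
for n in ('top','scene'): cv2.imwrite(f'pics/{n}4.png',get_image(n)[:,:,::-1])
a=cv2.resize(cv2.imread('pics/top4.png')[130:290,180:280],None,fx=3.7,fy=3.7,interpolation=2)
b=cv2.resize(cv2.imread('pics/scene4.png')[120:280,390:500],None,fx=3.7,fy=3.7,interpolation=2)
cv2.imwrite('pics/c4.png',np.hstack([a,b]))
E
```

```text
clock: 5.32
position: [0.6375, 0.2805, 0.3955]
ee_rot: [2.296, 2.143, 0.002]
force: [-0.5, 0.4, -3.1]
width: 0.081
t 5.33 pos [0.6375 0.2805 0.3955] yaw_y -3.9 tz [ 0.001  0.    -1.   ] F [-0.5  0.4 -3.1] w 0.081 q [-0.72  0.58  0.39  1.41 -0.22  1.2  -0.38]
```

View pics/c4.png

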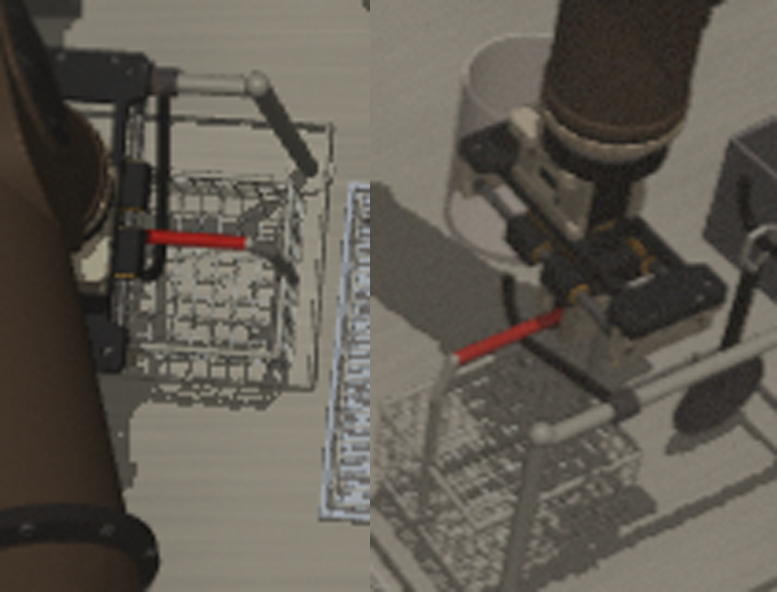

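```bash
python3 -m pendant '[[[0,0,2,0,0,0,1],[0,0,4,0,0,0,1],[0,0,4,0,0,0,1]]]'; python3 -m pendant '[[[0,0,2,0,0,0,1],[0,0,2,0,0,0,1],[0,0,2,0,0,0,1]]]'; python3 - <<'E'
from h import *
show()
E
```

```text
clock: 5.8
position: [0.6375, 0.2804, 0.391]
ee_rot: [2.297, 2.143, 0.001]
force: [-0.4, 0.4, 1.2]
width: 0.081
clock: 6.18
position: [0.6376, 0.2804, 0.3898]
ee_rot: [2.296, 2.143, 0.003]
force: [-1.6, 1.0, 5.3]
width: 0.078
t 6.17 pos [0.6376 0.2804 0.3898] yaw_y -4.0 tz [ 0.001  0.001 -1.   ] F [-1.6  1.   5.3] w 0.078 q [-0.72  0.58  0.39  1.42 -0.23  1.19 -0.38]
```

```bash
python3 -m pendant '[[[0,0,-1,0,0,0,0.6],[0,0,-1,0,0,0,0.4],[0,0,-1,0,0,0,0.2],[0,0,-1,0,0,0,0.2],[0,0,-1,0,0,0,0.2],[0,0,-1,0,0,0,0.2]]]'; python3 - <<'E'
from h import *
show()
for n in ('wrist','scene'): cv2.imwrite(f'pics/{n}5.png',get_image(n)[:,:,::-1])
a=cv2.resize(cv2.imread('pics/wrist5.png'),None,fx=.75,fy=.75,interpolation=2)
b=cv2.resize(cv2.imread('pics/scene5.png')[120:240,390:480],None,fx=3,fy=3,interpolation=2)
cv2.imwrite('pics/c5.png',np.hstack([a,b]))
E
```

```text
clock: 6.92
position: [0.6374, 0.2804, 0.3897]
ee_rot: [-2.297, -2.143, 0.0]
force: [-0.4, -0.3, 0.6]
width: 0.404
t 6.92 pos [0.6374 0.2804 0.3897] yaw_y -4.0 tz [-0. -0. -1.] F [-0.4 -0.3  0.6] w 0.404 q [-0.72  0.58  0.39  1.42 -0.23  1.19 -0.38]
```

View pics/c5.png

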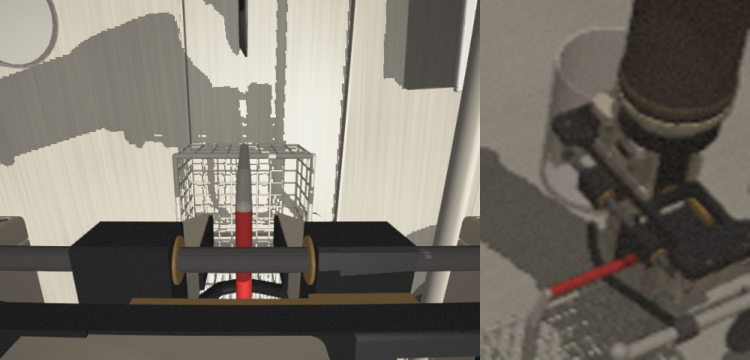

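```bash
python3 -m pendant '[[[0,0,-15,0,0,0,0.2],[0,0,-40,0,0,0,0],[0,0,-90,0,0,0,-0.5],[0,0,-120,0,0,0,-1],[0,0,-120,0,0,0,-1]]]'; python3 - <<'E'
from h import *
show()
for n in ('top','scene'): cv2.imwrite(f'pics/{n}6.png',get_image(n)[:,:,::-1])
a=cv2.resize(cv2.imread('pics/top6.png')[130:290,180:280],None,fx=3.7,fy=3.7,interpolation=2)
b=cv2.resize(cv2.imread('pics/scene6.png')[120:280,390:500],None,fx=3.7,fy=3.7,interpolation=2)
cv2.imwrite('pics/c6.png',np.hstack([a,b]))
goal(.46,-.19,.45,-106)
E
```

```text
clock: 7.65
position: [0.6378, 0.28, 0.514]
ee_rot: [2.296, 2.142, 0.01]
force: [0.9, -0.5, -0.1]
width: 0.783
t 7.65 pos [0.6378 0.28   0.514 ] yaw_y -4.0 tz [ 0.006  0.003 -1.   ] F [ 0.9 -0.5 -0.1] w 0.783 q [-0.73  0.52  0.42  1.22 -0.2   1.44 -0.4 ]
shift mm [-481.4 -144.4   60. ] rot [ 0.000e+00 -1.000e-03  1.781e+00]
```

View pics/c6.png

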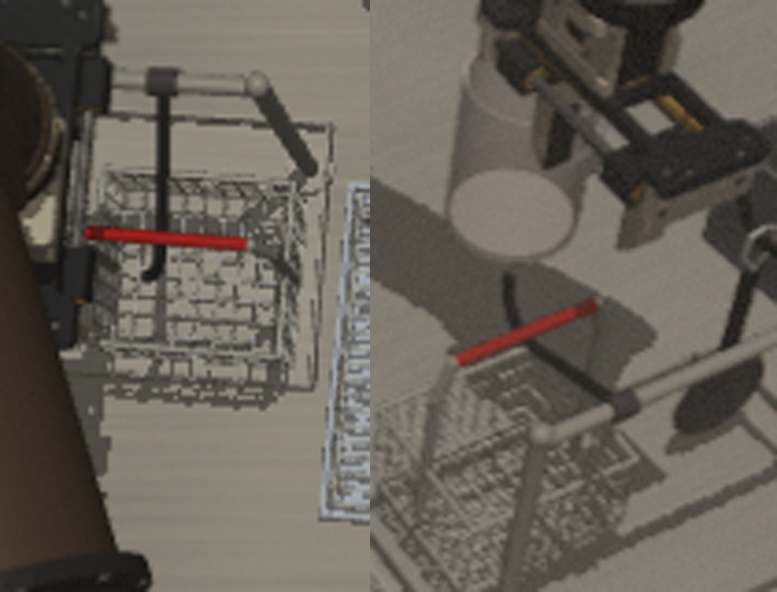

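```bash
python3 -m pendant '[[[-50,-15,0,0,0,0.17,-1],[-100,-30,0,0,0,0.35,-1],[-150,-45,0,0,0,0.53,-1],[-200,-60,0,0,0,0.71,-1],[-250,-75,20,0,0,0.89,-1],[-300,-90,40,0,0,1.07,-1],[-350,-105,60,0,0,1.25,-1],[-400,-120,60,0,0,1.43,-1],[-450,-135,60,0,0,1.6,-1],[-481,-144,60,0,0,1.78,-1],[-481,-144,60,0,0,1.78,-1],[-481,-144,60,0,0,1.78,-1]]]'; python3 - <<'E'
from h import *
show()
for n in ('wrist','top'): cv2.imwrite(f'pics/{n}7.png',get_image(n)[:,:,::-1])
E
```

```text
clock: 9.25
position: [0.4607, -0.1887, 0.4491]
ee_rot: [-3.111, 0.432, 0.002]
force: [-0.3, -0.1, 0.1]
width: 0.999
t 9.25 pos [ 0.4607 -0.1887  0.4491] yaw_y -105.8 tz [-0.001  0.001 -1.   ] F [-0.3 -0.1  0.1] w 0.999 q [-0.47  0.24  0.94  1.86 -0.21  1.15 -1.3 ]
```

View pics/wrist7.png

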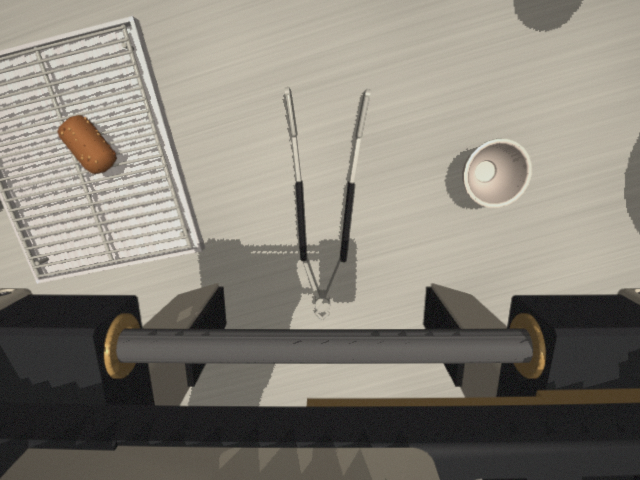

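View pics/top7.png

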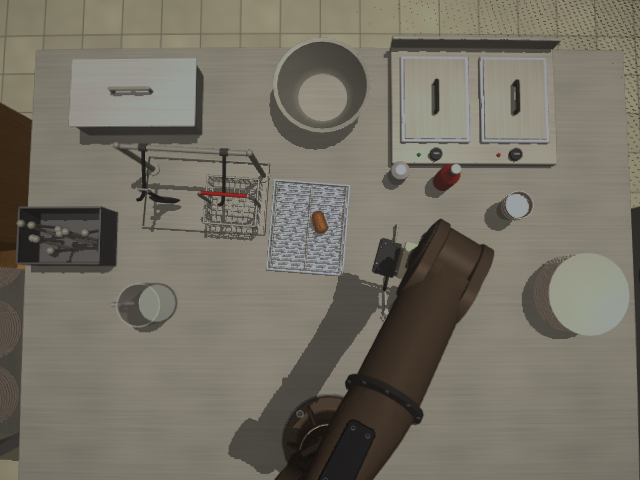

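```bash
python3 - <<'E'
from h import *
st=arm.observe(); i=cv2.imread('pics/wrist7.png')
g=i.max(2); m=(g<45).astype(np.uint8); m[:150]=0;m[275:]=0
n,l,s,c=cv2.connectedComponentsWithStats(m)
B=[]
for k in range(1,n):
    if s[k,4]>100 and 250<c[k][0]<400:
        p=np.argwhere(l==k)[:,::-1].astype(float); q=p.mean(0); w,v=np.linalg.eigh(np.cov((p-q).T)); d=v[:,1]*np.sign(-v[1,1]); a=(p-q)@d
        print(s[k],q,q+d*a.min(),q+d*a.max()); B.append([q+d*a.min(),q+d*a.max(),q])
W=[[plane('wrist',x,.020,st) for x in b] for b in B]
for w in W: print(np.round(w,4), np.linalg.norm(w[1]-w[0]))
r0=(W[0][0]+W[1][0])/2; f0=(W[0][1]+W[1][1])/2
print('rear mid',r0,'front mid',f0,'rear sep',np.linalg.norm(W[0][0]-W[1][0]),'front',np.linalg.norm(W[0][1]-W[1][1]))
h=plane('wrist',(321,308),.014,st); t=[plane('wrist',x,.026,st) for x in((287,89),(367,91))]
tm=(t[0]+t[1])/2; print('hinge',h,'tips',t,tm, 'len',np.linalg.norm(tm-h))
d=tm-h; print('ang',np.degrees(np.arctan2(d[1],d[0])), 'ang sleeves',np.degrees(np.arctan2(*(f0-r0)[1::-1])))
u=np.array([d[0],d[1],0])/np.hypot(d[0],d[1])
print('grip from sleeves',r0+(f0-r0)*55/90,'from hinge',h+u*.11)
hs=cv2.cvtColor(i,cv2.COLOR_BGR2HSV); m=((hs[...,0]>3)&(hs[...,0]<20)&(hs[...,1]>140)).astype(np.uint8); m[:100]=0;m[190:]=0;m[:,140:]=0
p=np.argwhere(m)[:,::-1].astype(np.float32); print(len(p)); r=cv2.minAreaRect(p); b=cv2.boxPoints(r); print(r)
bw=[plane('wrist',x,.036,st) for x in b]; print(np.round(bw,4)); print('mid',np.mean(bw,0),plane('wrist',p.mean(0),.036,st))
e=[bw[1]-bw[0],bw[2]-bw[1]]; print([ (np.linalg.norm(x),np.degrees(np.arctan2(x[1],x[0]))) for x in e])
# ramekin
print('ramekin',plane('wrist',(497,173),.04,st))
E
```

```text
[297 182   9  79 345] [301.15942029 226.27536232] [303.0447912  260.05331652] [298.69529992 182.12864055]
[340 183  13  79 392] [345.94897959 224.59438776] [342.5394964  261.05045536] [349.83173938 183.07778682]
[[ 0.4088 -0.1474  0.02  ]
 [ 0.4954 -0.1683  0.02  ]
 [ 0.4476 -0.1568  0.02  ]] 0.0890763009202796
[[ 0.3954 -0.1908  0.02  ]
 [ 0.4794 -0.2215  0.02  ]
 [ 0.4359 -0.2056  0.02  ]] 0.08944585521457055
rear mid [ 0.40209678 -0.16909218  0.02      ] front mid [ 0.48739925 -0.19489367  0.02      ] rear sep 0.04543323315199146 front 0.055494198565904075
hinge [ 0.34240973 -0.14990296  0.014     ] tips [array([ 0.58843867, -0.1844688 ,  0.026     ]), array([ 0.56481187, -0.26137514,  0.026     ])] [ 0.57662527 -0.22292197  0.026     ] len 0.245627150825682
ang -17.315384074935988 ang sleeves -16.829026393018548
grip from sleeves [ 0.45422607 -0.18485976  0.02      ] from hinge [ 0.44742463 -0.18264239  0.014     ]
1846
((86.6988296508789, 144.24472045898438), (63.05925750732422, 32.40275955200195), 50.90614318847656)
[[0.6167 0.0555 0.036 ]
 [0.6273 0.0216 0.036 ]
 [0.5713 0.002  0.036 ]
 [0.5594 0.0366 0.036 ]]
mid [0.59367964 0.0289419  0.036     ] [0.59419684 0.02890825 0.036     ]
[(np.float64(0.035564341739024355), np.float64(-72.67654540632995)), (np.float64(0.05932841899421339), np.float64(-160.76397100152255))]
ramekin [ 0.45124355 -0.36982995  0.04      ]
```

```bash
python3 - <<'E'
from h import *
goal(.453,-.1845,.200,-107)
E
```

```text
shift mm [ -8.5  -1.4 249.3] rot [-0.     0.001  0.022]
```

```bash
python3 -m pendant '[[[-8,-1,60,0,0,0.022,-1],[-8,-1,120,0,0,0.022,-1],[-8,-1,180,0,0,0.022,-1],[-8,-1,225,0,0,0.022,-1],[-8,-1,249,0,0,0.022,-1],[-8,-1,249,0,0,0.022,-1]]]'; python3 - <<'E'
from h import *
show()
for n in ('wrist','scene'): cv2.imwrite(f'pics/{n}8.png',get_image(n)[:,:,::-1])
goal(.453,-.1845,.181,-107)
a=cv2.resize(cv2.imread('pics/wrist8.png'),None,fx=.6,fy=.6,interpolation=3)
b=cv2.resize(cv2.imread('pics/scene8.png')[220:340,190:320],None,fx=2.4,fy=2.4,interpolation=2)
cv2.imwrite('pics/c8.png',np.hstack([a,b]))
E
```

```text
clock: 10.1
position: [0.4528, -0.1854, 0.1992]
ee_rot: [-3.106, 0.467, 0.006]
force: [0.0, -0.2, 0.4]
width: 1.001
t 10.10 pos [ 0.4528 -0.1854  0.1992] yaw_y -107.1 tz [-0.004  0.001 -1.   ] F [ 0.  -0.2  0.4] w 1.001 q [-0.19  0.58  0.65  2.14 -0.62  0.61 -0.97]
shift mm [-1.1 -1.4 20.2] rot [-0.    -0.    -0.002]
```

View pics/c8.png

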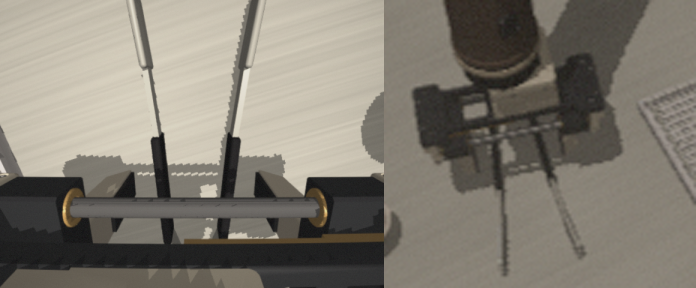

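```bash
python3 -m pendant '[[[0,-1,10,0,0,0,-1],[0,-1,18,0,0,0,-1],[0,-1,18,0,0,0,-0.15],[0,-1,18,0,0,0,-0.15],[0,-1,18,0,0,0,-0.15],[0,-1,18,0,0,0,-0.15],[0,-1,18,0,0,0,-0.15],[0,-1,18,0,0,0,-0.15]]]' 30; python3 - <<'E'
from h import *
show()
E
```

```text
clock: 11.2
position: [0.4537, -0.1855, 0.1829]
ee_rot: [3.106, -0.47, 0.001]
force: [0.3, 0.0, 2.1]
width: 0.577
t 11.20 pos [ 0.4537 -0.1855  0.1829] yaw_y -107.2 tz [ 0.001 -0.    -1.   ] F [0.3 0.  2.1] w 0.577 q [-0.16  0.61  0.61  2.15 -0.65  0.57 -0.94]
```

```bash
python3 -m pendant '[[[0,0,-15,0,0,0,-0.15],[0,0,-45,0,0,0,-0.15],[0,0,-90,0,0,0,-0.15],[0,0,-100,0,0,0,-0.15],[0,0,-100,0,0,0,-0.15]]]'; python3 - <<'E'
from h import *
show()
for n in ('wrist','scene'): cv2.imwrite(f'pics/{n}9.png',get_image(n)[:,:,::-1])
a=cv2.resize(cv2.imread('pics/wrist9.png'),None,fx=.6,fy=.6,interpolation=3)
b=cv2.resize(cv2.imread('pics/scene9.png')[180:340,180:330],None,fx=1.8,fy=1.8,interpolation=2)
cv2.imwrite('pics/c9.png',np.hstack([a,b]))
E
```

```text
clock: 11.82
position: [0.4534, -0.1852, 0.2833]
ee_rot: [-3.106, 0.469, -0.002]
force: [-0.5, 0.1, -1.0]
width: 0.576
t 11.82 pos [ 0.4534 -0.1852  0.2833] yaw_y -107.2 tz [ 0.001  0.    -1.   ] F [-0.5  0.1 -1. ] w 0.576 q [-0.31  0.45  0.8   2.08 -0.47  0.78 -1.09]
```

View pics/c9.png

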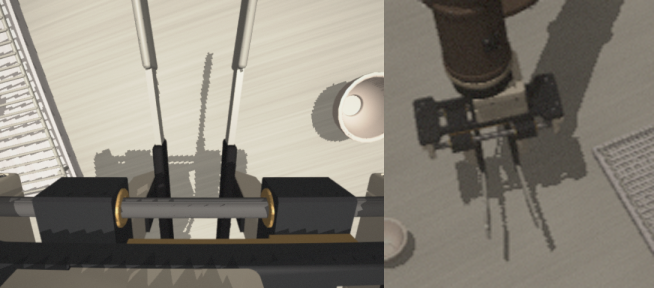

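```bash
python3 - <<'E'
from h import *
goal(.4972,-.0032,.300,-71.5)
E
```

```text
shift mm [ -11.6 -186.7  -18. ] rot [-0.001  0.001 -0.623]
```

```bash
python3 -m pendant '[[[-1,-20,-10,0,0,-0.08,-0.15],[-3,-55,-18,0,0,-0.2,-0.15],[-6,-95,-18,0,0,-0.32,-0.15],[-8,-135,-18,0,0,-0.45,-0.15],[-11,-170,-18,0,0,-0.57,-0.15],[-12,-187,-18,0,0,-0.623,-0.15],[-12,-187,-18,0,0,-0.623,-0.15],[-12,-187,-18,0,0,-0.623,-0.15]]]'; python3 - <<'E'
from h import *
show()
for n in ('wrist','scene','top'): cv2.imwrite(f'pics/{n}10.png',get_image(n)[:,:,::-1])
a=cv2.resize(cv2.imread('pics/wrist10.png'),None,fx=.6,fy=.6,interpolation=3)
b=cv2.resize(cv2.imread('pics/scene10.png')[200:340,280:420],None,fx=2.06,fy=2.06,interpolation=2)[:288]
cv2.imwrite('pics/c10.png',np.hstack([a,b]))
crop(cv2.imread('pics/top10.png')[:,:,::-1],250,160,400,310,4,'pics/t10.png')
E
```

```text
clock: 12.92
position: [0.4969, -0.0048, 0.3005]
ee_rot: [3.101, 0.499, -0.001]
force: [-0.8, -0.2, -1.3]
width: 0.577
t 12.93 pos [ 0.4969 -0.0048  0.3005] yaw_y -71.7 tz [-0.001 -0.001 -1.   ] F [-0.8 -0.2 -1.3] w 0.577 q [-0.59  0.4   0.65  2.04 -0.33  0.8  -1.  ]
```

View pics/c10.png

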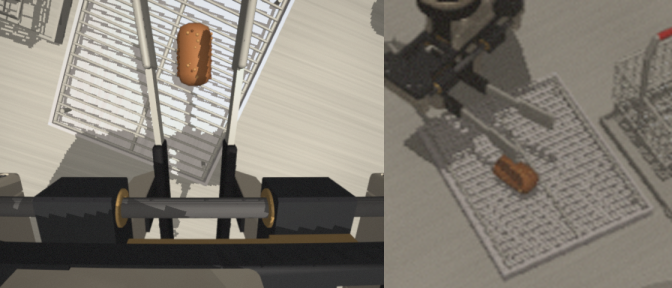

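View pics/t10.png

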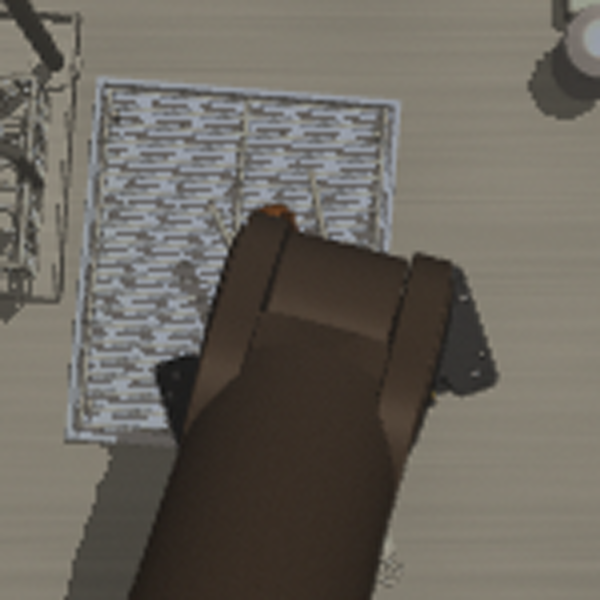

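```bash
python3 - <<'E'
from h import *
st=arm.observe(); z=.3005-.183+.027
a=plane('top',(250+209/4,160+202/4),z);b=plane('top',(250+313/4,160+172/4),z); m=(a+b)/2
print('tips',a,b,m,'gap',np.linalg.norm(a-b))
T=st['position'][:2]; d=m[:2]-T; print('len',np.linalg.norm(d),'ang',np.degrees(np.arctan2(d[1],d[0])))
# scene tips
S=lambda x,y:(280+x/2.06,200+y/2.06)
for uv in ((518-384,158),(552-384,122)): print('scene tip',plane('scene',S(*uv),z))
i=cv2.imread('pics/wrist10.png'); hs=cv2.cvtColor(i,cv2.COLOR_BGR2HSV); k=((hs[...,0]>3)&(hs[...,0]<20)&(hs[...,1]>140)).astype(np.uint8); k[200:]=0;k[:,:270]=0;k[:,380:]=0
p=np.argwhere(k)[:,::-1].astype(np.float32); r=cv2.minAreaRect(p); bx=cv2.boxPoints(r); bw=[plane('wrist',x,.036,st) for x in bx]; print(np.round(bw,4),'mid',np.mean(bw,0))
e=[bw[1]-bw[0],bw[2]-bw[1]]; print([ (np.linalg.norm(x),np.degrees(np.arctan2(x[1],x[0]))) for x in e])
M=R.from_rotvec(st['ee_rot']).as_matrix(); c=np.mean(bw,0)-st['position']; print('croq in tool',M.T@c*1000)
goal(.4969,-.0048,.212,-71.7)
E
```

```text
tips [0.60596464 0.06734921 0.1445    ] [0.62492011 0.00242031 0.1445    ] [0.61544237 0.03488476 0.1445    ] gap 0.06763927315262146
len 0.12479871445857575 ang 18.43361680883178
scene tip [6.41525546e-01 4.26629014e-04 1.44500000e-01]
scene tip [0.61868495 0.06273145 0.1445    ]
[[0.6165 0.0533 0.036 ]
 [0.6271 0.0213 0.036 ]
 [0.5718 0.0018 0.036 ]
 [0.5605 0.036  0.036 ]] mid [0.59400157 0.02811232 0.036     ]
[(np.float64(0.03372680535229634), np.float64(-71.67306073808012)), (np.float64(0.058610699695501416), np.float64(-160.61220808926626))]
croq in tool [102.36717996  -0.63681    264.70702462]
shift mm [-0.2  0.1 88.7] rot [0. 0. 0.]
```

```bash
python3 -m pendant '[[[2,0,30,0,0,0,-0.15],[2,0,60,0,0,0,-0.15],[2,0,78,0,0,0,-0.15],[2,0,87,0,0,0,-0.15],[2,0,90,0,0,0,-0.15],[2,0,90,0,0,0,-0.15]]]'; python3 - <<'E'
from h import *
show()
for n in ('wrist','scene'): cv2.imwrite(f'pics/{n}11.png',get_image(n)[:,:,::-1])
a=cv2.resize(cv2.imread('pics/wrist11.png'),None,fx=.6,fy=.6,interpolation=3)
b=cv2.resize(cv2.imread('pics/scene11.png')[220:320,300:400],None,fx=2.88,fy=2.88,interpolation=2)[:288]
cv2.imwrite('pics/c11.png',np.hstack([a,b]))
E
```

```text
clock: 13.82
position: [0.4994, -0.0028, 0.2111]
ee_rot: [3.101, 0.504, 0.001]
force: [-0.2, 0.3, -1.1]
width: 0.578
t 13.82 pos [ 0.4994 -0.0028  0.2111] yaw_y -71.5 tz [ 0.001  0.    -1.   ] F [-0.2  0.3 -1.1] w 0.578 q [-0.49  0.54  0.53  2.11 -0.47  0.61 -0.87]
```

View pics/c11.png

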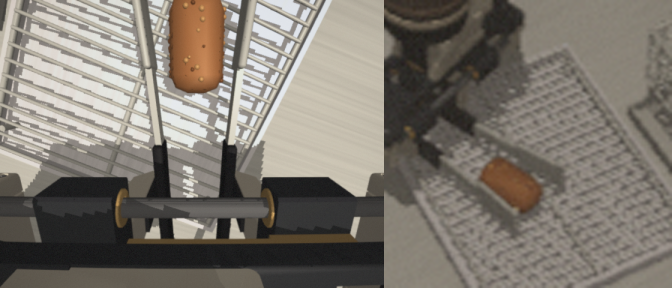

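```bash
python3 -m pendant '[[[0,0,2,0,0,0,-0.15],[0,0,2,0,0,0,-0.05],[0,0,2,0,0,0,0.05],[0,0,2,0,0,0,0.1],[0,0,2,0,0,0,0.2],[0,0,2,0,0,0,0.4],[0,0,2,0,0,0,0.6],[0,0,2,0,0,0,1],[0,0,2,0,0,0,1]]]' 25; python3 - <<'E'
from h import *
show()
for n in ('wrist','scene'): cv2.imwrite(f'pics/{n}12.png',get_image(n)[:,:,::-1])
a=cv2.resize(cv2.imread('pics/wrist12.png'),None,fx=.6,fy=.6,interpolation=3)
b=cv2.resize(cv2.imread('pics/scene12.png')[220:320,300:400],None,fx=2.88,fy=2.88,interpolation=2)[:288]
cv2.imwrite('pics/c12.png',np.hstack([a,b]))
E
```

```text
clock: 15.05
position: [0.4992, -0.0026, 0.2087]
ee_rot: [3.101, 0.505, 0.0]
force: [-0.9, -0.5, -0.9]
width: 0.471
t 15.05 pos [ 0.4992 -0.0026  0.2087] yaw_y -71.5 tz [ 0. -0. -1.] F [-0.9 -0.5 -0.9] w 0.471 q [-0.49  0.55  0.53  2.11 -0.48  0.6  -0.87]
```

View pics/c12.png

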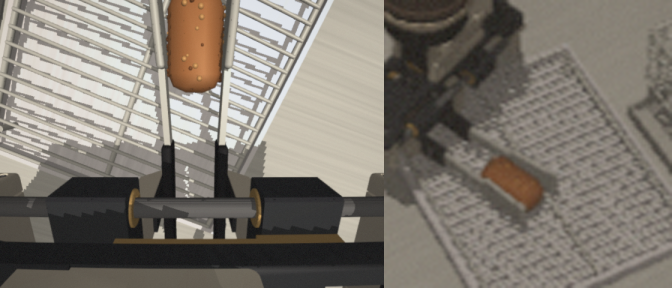

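```bash
python3 -m pendant '[[[0,0,0,0,0,0,1],[0,0,0,0,0,0,1],[0,0,0,0,0,0,1]]]' 30; python3 -m pendant '[[[0,0,-3,0,0,0,1],[0,0,-10,0,0,0,1],[0,0,-20,0,0,0,1],[0,0,-20,0,0,0,1]]]'; python3 - <<'E'
from h import *
show()
for n in ('wrist','scene'): cv2.imwrite(f'pics/{n}13.png',get_image(n)[:,:,::-1])
a=cv2.resize(cv2.imread('pics/wrist13.png'),None,fx=.6,fy=.6,interpolation=3)
b=cv2.resize(cv2.imread('pics/scene13.png')[210:310,300:400],None,fx=2.88,fy=2.88,interpolation=2)[:288]
cv2.imwrite('pics/c13.png',np.hstack([a,b]))
E
```

```text
clock: 15.52
position: [0.4992, -0.0026, 0.2088]
ee_rot: [3.101, 0.505, 0.0]
force: [-0.1, -0.3, -0.9]
width: 0.469
clock: 16.02
position: [0.4995, -0.0026, 0.2297]
ee_rot: [-3.101, -0.505, -0.003]
force: [-0.3, -0.3, -2.5]
width: 0.47
t 16.02 pos [ 0.4995 -0.0026  0.2297] yaw_y -71.5 tz [ 0.002  0.    -1.   ] F [-0.3 -0.3 -2.5] w 0.470 q [-0.51  0.51  0.56  2.1  -0.45  0.65 -0.9 ]
```

View pics/c13.png

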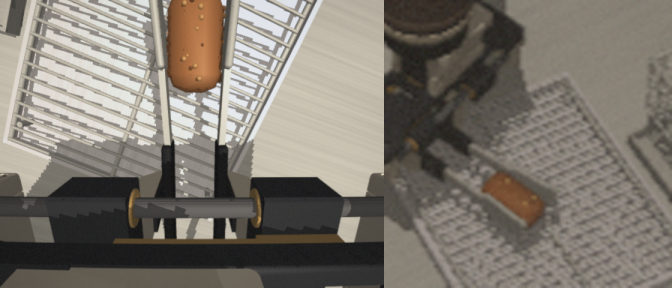

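```bash
python3 -m pendant '[[[0,0,-10,0,0,0,1],[0,0,-30,0,0,0,1],[0,0,-55,0,0,0,1],[0,0,-80,0,0,0,1],[0,0,-100,0,0,0,1],[0,0,-110,0,0,0,1],[0,0,-115,0,0,0,1],[0,0,-115,0,0,0,1],[0,0,-115,0,0,0,1],[0,0,-115,0,0,0,1]]]'; python3 - <<'E'
from h import *
show(); st=arm.observe()
for n in ('wrist','scene','top'): cv2.imwrite(f'pics/{n}14.png',get_image(n)[:,:,::-1])
a=cv2.resize(cv2.imread('pics/wrist14.png'),None,fx=.6,fy=.6,interpolation=3)
b=cv2.resize(cv2.imread('pics/scene14.png')[120:320,300:500],None,fx=1.44,fy=1.44,interpolation=2)[:288]
cv2.imwrite('pics/c14.png',np.hstack([a,b]))
E
```

```text
clock: 17.38
position: [0.499, -0.0027, 0.3432]
ee_rot: [3.101, 0.505, -0.002]
force: [0.3, 0.3, -2.6]
width: 0.47
t 17.38 pos [ 0.499  -0.0027  0.3432] yaw_y -71.5 tz [-0.001 -0.    -1.   ] F [ 0.3  0.3 -2.6] w 0.470 q [-0.64  0.34  0.69  1.99 -0.28  0.9  -1.05]
```

View pics/c14.png

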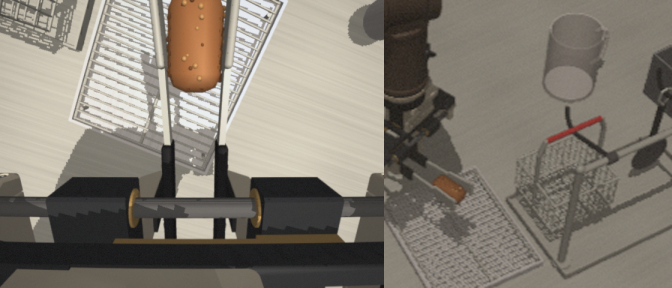

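View pics/top14.png

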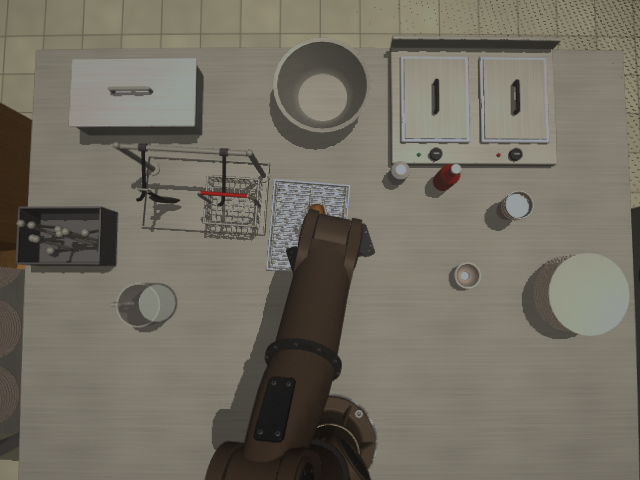

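View pics/scene14.png

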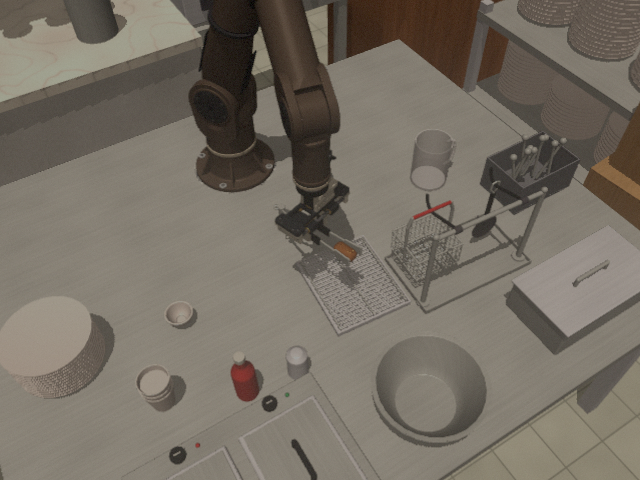

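```bash
python3 - <<'E'
from h import *
st=arm.observe()
i=cv2.imread('pics/wrist14.png'); hs=cv2.cvtColor(i,cv2.COLOR_BGR2HSV); k=(hs[...,0]>3)&(hs[...,0]<20)&(hs[...,1]>140); k[200:]=0;k[:,:270]=0;k[:,380:]=0
c=np.argwhere(k)[:,::-1].mean(0)
s=cv2.imread('pics/scene14.png'); hs=cv2.cvtColor(s,cv2.COLOR_BGR2HSV); k=(hs[...,0]>3)&(hs[...,0]<20)&(hs[...,1]>140); k[:235]=0;k[265:]=0;k[:,:325]=0;k[:,365:]=0
d=np.argwhere(k)[:,::-1].mean(0); print(tri([('wrist',c,st),('scene',d)]))
show(); print(arm.sign_off())
E
```

```text
(array([0.59265737, 0.02934787, 0.1756099 ]), [np.float64(0.0012595463017193384), np.float64(0.0012595463017192486)])
t 17.52 pos [ 0.4991 -0.0027  0.3435] yaw_y -71.5 tz [-0. -0. -1.] F [-1.  -0.6 -1.5] w 0.472 q [-0.64  0.34  0.69  1.99 -0.28  0.9  -1.05]
the job is handed in; nothing more can be done
None
```

I hung the basket by its handle bar in the bend of the free hook and let go. I then took the tongs by their sleeves, closed them on the croquette and lifted it straight up. I handed the job in at 17.5 s with the tongs still holding it over the rack.

- **Basket:** pictures taken right after release and again at the end show it hanging on its own, with the hook tip inside the hoop.
- **Croquette:** triangulated from two views, its centre is at z ≈ 0.176 m, about 13.5 cm above where it lay. The opening stayed at 0.47 (about 43 mm) throughout the lift. The gripper only touched the sleeves.
- **Other things on the counter:** the bystanders look unmoved in the final top and scene pictures, by eye and not measured. All wrist forces I read were under 6 N.
- **Disagreements:** the scene camera put the tongs up to about 20 mm off from the top view before pickup, so I used the wrist view for the pickup. The jaw opening read about 7.5 mm on the 9 mm bar and 43 mm instead of 42 mm on the croquette. No check failed.

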